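# Change the hallway supply over to the battery

### The job

The power is out: change the apartment over to the battery on the grey changeover box. Throw the middle paddle lever fully over, away from the robot, which sinks the lock tabs that block the two side levers; only then throw the ball-headed lever fully over the same way. Leave the lever with the crossbar head as it is.

Things in the scene. Friction and masses are not known exactly. Their poses are not given: they have to be found in the camera images.
- bank: grey changeover box, 150 x 300 mm, 50 mm high, fixed on the slate; origin at the centre of its underside, x away from the robot (the way to throw), y along the row of three levers, 80 mm apart. A steel block 48 x 28 mm, its top 90 mm above the slate, surrounds each stem's foot. In front of each side stem a steel lock tab stands 17 mm out of the block.
- mains_lever (a joint): angle (rad) of the middle lever: 0 leans 0.5 rad towards the robot, 0.5 upright, 1.0 leans 0.5 rad away from the robot (fully thrown, end stop). Starts at 0 to 0.1. Stays where it is left; about 2 N at the head moves it. Throwing it sinks both lock tabs; the side levers are free once it passes 0.7.
- mains_lever_tip (a point): centre of the middle lever's head: a black upright paddle 42 mm wide, 12 thick, 32 high, on a steel stem 10 mm thick. It lies 85 mm from the hinge, which is 62 mm above the slate: so 137 mm above the slate at both ends of the swing, 147 mm upright; it travels 81 mm. Its y axis is the hinge line, level along the row.
- battery_lever (a joint): angle (rad) of the ball-headed lever, same meaning, range and stiffness as mains_lever. Blocked by its lock tab at about 0.2 until mains_lever is thrown. Starts at 0 to 0.1.
- battery_lever_tip (a point): centre of the head of the ball-headed lever: a black ball 32 mm across on the same stem, 85 mm from a hinge 62 mm above the slate. 80 mm to the left or the right of the middle lever. The y axis is the hinge line.
- solar_lever (a joint): angle (rad) of the lever with the crossbar head, same meaning and range; blocked likewise until mains_lever is thrown. Not to be thrown. Starts at 0 to 0.1.
- solar_lever_tip (a point): centre of the head of the crossbar lever: a black round bar 50 mm long, 20 mm thick, level along the row, on the same stem; at the other side of the middle lever from the ball-headed one.

How it is judged:
By the outcome, as a careful person would: the job done as asked, in the order asked, and still so for the second after the job is handed in, with the robot touching nothing.
It also fails if it takes over 40 s, if anything falls off the work surface, if the arm or the gripper's body presses on something with over 40 N, if the wrist force passes 120 N, or if a joint passes its speed limit or range.

### The arm

A 6-joint arm with a two-finger parallel gripper is mounted at the origin on the work surface. World frame = base frame: x ahead of the robot, y to its left, z up, the work surface at z = 0. Lengths are in m, angles in degrees, forces in N, time in s.
With the tool pointing down it reaches from about 0.275 to 0.825 m from the base axis. Payload 5.2 kg.
Tool frame: the origin (TCP) lies at the very end of the fingers, on their centre line; the grasp point (between the pads) lies 19 mm behind it; z points along the fingers, y is the direction in which the jaws open and shut (so a half turn about z gives the same grasp; the last joint's range is limited). The gripper opens to 93 mm and grips with 3 to 60 N. Pads are 15 mm wide; open, the fingers measure 128 mm over their backs; the gripper's body (75 mm by 188 mm) begins 65 mm behind the grasp point.
Start: joints at [65.042, 14.817, 87.949, -0, 77.235, -11.62], TCP at [0.127, 0.535, 0.219] pointing down, gripper open.
Joint ranges: [-179.93, 179.93], [-52.35, 119.4], [10.71, 147.94], [-69.91, 249.91], [12.55, 155.21], [-178.61, 178.61]. Speed limits (degrees/s): [147.25, 147.25, 180, 180, 180, 180].

### API

Orientations are given as [roll, pitch, yaw] about the fixed x, y, z axes, in that order (R = Rz(yaw) Ry(pitch) Rx(roll)).
In Python, from cell import r gives the robot as it stands.
- The arm moves only by the tool apply_moves, never from a script. Its arguments are lists of equal length, an entry for each row: "translation": the shift along the world's x, y, z in mm, a list of three; "delta_rot": the turn, a rotation vector about the world's x, y, z in rad, a list of three; "gripper": the closure, from 0 (fully open) to 1 (shut). A call has 1 to 8 rows; each row is the pose to reach, as a shift and turn from the pose commanded when the call began; what a row does not reach only later rows make up. A row lasts 1/8 s, in which the tool goes at most 62.5 mm and 10.7 degrees, less where a joint would pass 70% of its speed; a pose out of reach is approached as far as the arm can. A call with a gripper value outside its range is refused whole. The fingers move at their own pace and stop on an object; "grip_force" is the grip in N (left out, the last holds). Time passes only in rows, so rows that repeat a pose let the fingers close. It gives the time, the measured TCP pose, the force and the opening at its end, in the units of the state.
- r.state(): the state, without advancing time (a new reading comes with each control period).
- r.grab_frame(name): name is "scene" or "top" or "wrist"; returns a dict with "frame" (480x640x3 uint8, red, green, blue), "z_map" (480x640 float32, m along the optical axis (not along the pixel's ray), 0 where there is no reading), "K" (3x3 intrinsics, pixels), "rvec" (rotation vector, rad) and "tvec" (3), from world to camera coordinates, as OpenCV has them. Camera axes: x right, y down, z forward; pixel columns grow to the right and rows downward; lengths in m; the calibration is good to about 2 mm. A picture is of the moment at which its call begins.
- r.close_job(): hands the job in, once; it reports no verdict.
The state is a dict: "time": time; "joints": joint angles; "joint_velocities": joint speeds; "effort": joint torques, N m; "tool_pos": TCP position; "ee_rot": TCP orientation; "contact_force": force on the tool from outside, world axes, zero at the start; "ft_torque": the same for the moment, N m; "gripper_width": finger opening in m.
Only numpy, scipy, OpenCV 4.12 (cv2) and the standard library are available. Lean on these libraries where they do the work, as an engineer would, in place of code of your own. Each camera call takes 0.05 s, during which the arm holds its last target.

## Working session

There is one attempt and no reset: what is moved stays moved. The work goes in short steps, Python scripts to look and compute and a tool call to move; the robot and the scene stay as the last step left them, time stands still between calls to the robot, and variables do not carry over. Pictures are saved under pics/ and viewed, and the job is handed in when it is done.

Besides the shell and the picture viewer there is one more tool, called after ">>>" in YAML: its name, and indented under it one key for each argument. apply_moves: Moves the arm, as the interface text tells. Its arguments: {"type":"object","properties":{"translation":{"type":"array"},"delta_rot":{"type":"array"},"gripper":{"type":"array"},"grip_force":{"type":"number"}},"required":["translation","delta_rot","gripper"]}

```bash
mkdir -p pics
python3 - <<'E'
from cell import r
import cv2,numpy as np
print(r.state())
for n in ["scene","top"]:
    f=r.grab_frame(n); cv2.imwrite(f"pics/{n}0.png",f["frame"][:,:,::-1]); np.savez(f"pics/{n}0.npz",**f)
    R=cv2.Rodrigues(np.array(f["rvec"]))[0]; print(n,f["K"],-R.T@np.array(f["tvec"]).ravel())
E
```

```text
{'time': 0.0, 'joints': array([ 6.50416187e+01,  1.48580386e+01,  8.80087437e+01, -6.19751349e-04,
        7.72350024e+01, -1.16203517e+01]), 'joint_velocities': array([ 0.08010988, -0.00445268, -0.07344797, -0.05615575,  0.04460212,
        0.01033468]), 'effort': array([ 3.00408965e-04, -4.37311506e+01, -2.84006292e+01,  7.18187657e-02,
        4.13510681e-02, -1.81544328e-04]), 'tool_pos': array([0.12664181, 0.53467515, 0.21784553]), 'ee_rot': array([-1.79900180e+02, -1.99102355e-02,  1.66662091e+02]), 'contact_force': array([ 0.42393283, -0.33328519,  0.41533782]), 'ft_torque': array([-0.04246452,  0.05310442, -0.0621788 ]), 'gripper_width': 0.09341280563719859}
scene [[472.45504141   0.         322.32279159]
 [  0.         472.45504141 237.94419723]
 [  0.           0.           1.        ]] [ 0.87240877 -0.04756047  0.66009365]
top [[441.35730861   0.         323.76553433]
 [  0.         441.35730861 239.92134217]
 [  0.           0.           1.        ]] [0.46457809 0.03185785 0.73764702]
```

View pics/scene0.png

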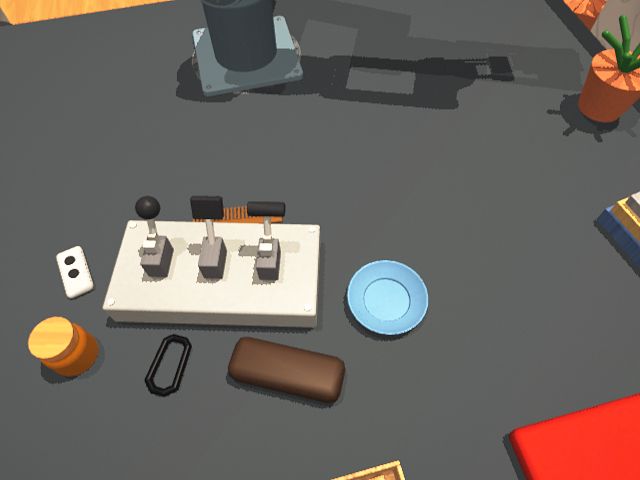

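View pics/top0.png

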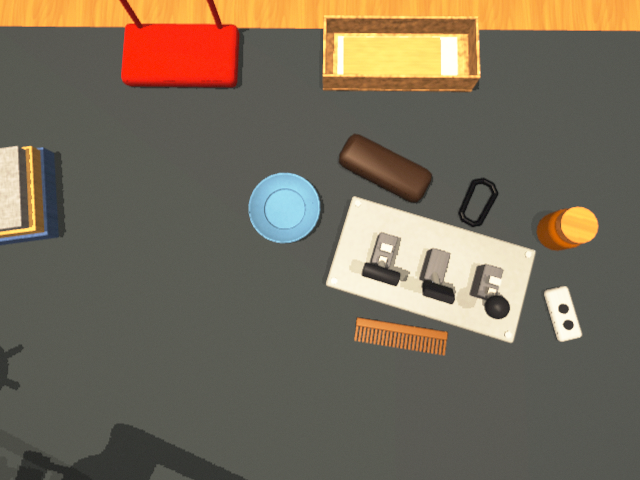

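The top view shows the ball at (497,307), the paddle at (438,292) and the crossbar at (382,273), with box corners near (352,198), (535,250), (513,342) and (327,286). The scene view shows the ball at (148,208), the paddle at (207,208) and the crossbar at (266,209).

```bash
cat > h.py <<'E'
import cv2,numpy as np
def cam(f):
    R=cv2.Rodrigues(np.array(f["rvec"]))[0]; return np.array(f["K"]),R,np.array(f["tvec"]).ravel()
def ray(f,uv,z):
    K,R,t=cam(f); d=R.T@np.linalg.inv(K)@[uv[0],uv[1],1]; c=-R.T@t
    return c+d*(z-c[2])/d[2]
def tri(f,a,g,b):
    P=[]
    for q in (f,g):
        K,R,t=cam(q); P.append(K@np.c_[R,t])
    X=cv2.triangulatePoints(P[0],P[1],np.array(a,float).reshape(2,1),np.array(b,float).reshape(2,1)).ravel(); return X[:3]/X[3]
def blobs(f,roi):
    x0,y0,x1,y1=roi; g=f["frame"].max(2); m=np.zeros_like(g); m[y0:y1,x0:x1]=(g[y0:y1,x0:x1]<40)*255
    n,l,s,c=cv2.connectedComponentsWithStats(m)
    return [(c[i].round(1),s[i]) for i in range(1,n) if s[i][4]>120]
E
python3 - <<'E'
from h import *
t=dict(np.load("pics/top0.npz"));s=dict(np.load("pics/scene0.npz"))
print(blobs(t,(350,250,520,325)));print(blobs(s,(125,190,300,222)))
hsv=cv2.cvtColor(t["frame"],cv2.COLOR_RGB2HSV); m=((hsv[...,2]>150)&(hsv[...,1]<60)).astype(np.uint8)*255
m[:, :320]=0;m[:180]=0;m[:,540:]=0
m=cv2.morphologyEx(m,cv2.MORPH_CLOSE,np.ones((3,3)))
c=max(cv2.findContours(m,0,2)[0],key=cv2.contourArea)
b=cv2.boxPoints(cv2.minAreaRect(cv2.convexHull(c))); W=np.array([ray(t,p,.05) for p in b]); print(b,W,W.mean(0))
for i in range(4): d=W[(i+1)%4]-W[i]; print(np.linalg.norm(d),np.degrees(np.arctan2(d[1],d[0])))
for a in blobs(t,(350,250,520,325)): print(ray(t,a[0],.137))
for a,b in zip(sorted(blobs(t,(350,250,520,325)),key=lambda q:-q[0][0]),sorted(blobs(s,(125,190,300,222)),key=lambda q:q[0][0])): print(tri(t,a[0],s,b[0]))
E
```

```text
[(array([437.1, 287.9]), array([423, 281,  31,  16, 210], dtype=int32))]
[]
[[324.38376 285.5027 ]
 [352.6216  193.72972]
 [540.3135  251.48108]
 [512.0757  343.25403]] [[ 0.48436853  0.04091802  0.05      ]
 [ 0.63048205 -0.00175494  0.05      ]
 [ 0.54224757 -0.29413089  0.05      ]
 [ 0.40170145 -0.24490188  0.05      ]] [ 0.5146999  -0.12496742  0.05      ]
0.1522174160505394 -16.280625520090332
0.3053997721041561 -106.79299073852542
0.1489184567096817 160.69620027493121
0.29753463193362756 73.86865804313506
[ 0.48101042 -0.11228091  0.137     ]
```

```bash
sed -i 's/<40)/<60)/' h.py
python3 - <<'E'
from h import *
t=dict(np.load("pics/top0.npz"));s=dict(np.load("pics/scene0.npz"))
print(t["frame"][292,438],t["frame"][307,497],t["frame"][273,382],s["frame"][208,148],s["frame"][208,207])
for th in (30,50,70):
  for f,roi in ((t,(350,250,520,325)),(s,(125,190,300,222))):
    g=f["frame"].max(2);x0,y0,x1,y1=roi;m=np.zeros_like(g);m[y0:y1,x0:x1]=(g[y0:y1,x0:x1]<th)
    n,l,st,c=cv2.connectedComponentsWithStats(m)
    print(th,[(c[i].round(1).tolist(),st[i].tolist()) for i in range(1,n) if st[i][4]>60])
for n,a,b in (("ball",(497.5,307),(148,208)),("pad",(438,292),(207,208)),("cross",(382,273),(266,209))):
    print(n,tri(t,a,s,b),ray(t,a,.137),ray(s,b,.137))
# corners by eye
c=[ray(t,p,.05) for p in ((352,198),(535,250),(513,342),(327,286))]; print(np.round(c,4),np.mean(c,0))
E
```

```text
[45 42 38] [109 100  90] [81 75 69] [57 53 53] [41 38 41]
30 []
30 []
50 [([384.1, 268.9], [366, 263, 34, 14, 83]), ([437.1, 288.0], [423, 280, 31, 17, 254]), ([494.7, 305.1], [485, 296, 24, 23, 193])]
50 [([148.5, 211.2], [135, 199, 25, 20, 229]), ([206.9, 209.0], [191, 198, 32, 22, 566]), ([265.6, 212.8], [247, 204, 38, 13, 181])]
70 [([382.3, 273.9], [363, 263, 37, 23, 369]), ([437.6, 291.4], [423, 279, 31, 25, 468]), ([496.2, 306.3], [481, 295, 28, 24, 406])]
70 [([147.3, 207.7], [135, 196, 26, 24, 423]), ([206.5, 207.1], [190, 196, 33, 25, 717]), ([265.8, 209.0], [247, 202, 38, 15, 438])]
ball [ 0.45683832 -0.1926429   0.13552067] [ 0.45683606 -0.19238337  0.137     ] [ 0.45810266 -0.19198244  0.137     ]
pad [ 0.47557076 -0.11471335  0.13294567] [ 0.47553553 -0.11339158  0.137     ] [ 0.47853522 -0.11448828  0.137     ]
cross [ 0.50004669 -0.03786581  0.13645489] [ 0.49996029 -0.03814002  0.137     ] [ 0.50050525 -0.03758371  0.137     ]
[[ 0.6235 -0.0008  0.05  ]
 [ 0.5444 -0.286   0.05  ]
 [ 0.4036 -0.2464  0.05  ]
 [ 0.4837  0.0369  0.05  ]] [ 0.51380554 -0.12409152  0.05      ]
```

>>> apply_moves:
  translation:
    - [10, -22, 0]
    - [32, -68, 0]
    - [54, -115, 0]
    - [76, -162, 0]
    - [98, -210, 0]
    - [120, -258, 0]
    - [142, -306, 0]
    - [165, -354, 0]
  delta_rot:
    - [0, 0, 0]
    - [0, 0, -0.01]
    - [0, 0, -0.02]
    - [0, 0, -0.03]
    - [0, 0, -0.04]
    - [0, 0, -0.047]
    - [0, 0, -0.047]
    - [0, 0, -0.047]
  gripper: [1, 1, 1, 1, 1, 1, 1, 1]
  grip_force: 20

```text
time: 1.1
tool_pos: [0.292, 0.1797, 0.2186]
ee_rot: [180.0, 0.0, 164.0]
contact_force: [0.3, -0.0, 0.3]
gripper_width: 0.0172
```

>>> apply_moves:
  translation:
    - [22, -47, 0]
    - [44, -94, 0]
    - [66, -140, 0]
    - [88, -188, 0]
    - [108, -232, 0]
    - [123, -264, 0]
    - [131, -279, 0]
    - [131, -279, 0]
  delta_rot:
    - [0, 0, 0]
    - [0, 0, 0]
    - [0, 0, 0]
    - [0, 0, 0]
    - [0, 0, 0]
    - [0, 0, 0]
    - [0, 0, 0]
    - [0, 0, 0]
  gripper: [1, 1, 1, 1, 1, 1, 1, 1]

```text
time: 2.1
tool_pos: [0.4228, -0.0979, 0.2183]
ee_rot: [180.0, -0.1, 163.9]
contact_force: [0.7, -0.3, 0.3]
gripper_width: 0.0002
```

>>> apply_moves:
  translation:
    - [0, 0, -20]
    - [0, 0, -50]
    - [0, 0, -78]
    - [0, 0, -94]
    - [0, 0, -94]
  delta_rot:
    - [0, 0, 0]
    - [0, 0, 0]
    - [0, 0, 0]
    - [0, 0, 0]
    - [0, 0, 0]
  gripper: [1, 1, 1, 1, 1]

```text
time: 2.72
tool_pos: [0.4214, -0.0958, 0.1238]
ee_rot: [179.9, -0.2, 164.1]
contact_force: [0.4, 1.1, 0.3]
gripper_width: 0.0005
```

Run:
```python
from cell import r
import cv2
o=[]
for n in ["scene","top"]:
    f=r.grab_frame(n)["frame"]; o.append(f[150:350,90:350] if n=="scene" else f[150:350,300:560])
cv2.imwrite("pics/a1.png",cv2.resize(cv2.hconcat(o),None,fx=1.5,fy=1.5)[:,:,::-1]); print(r.state()["tool_pos"],r.state()["contact_force"])
```

```text
[ 0.42283809 -0.09693445  0.12524287] [-0.3256201  -0.60810085 -0.15660358]
```

View pics/a1.png

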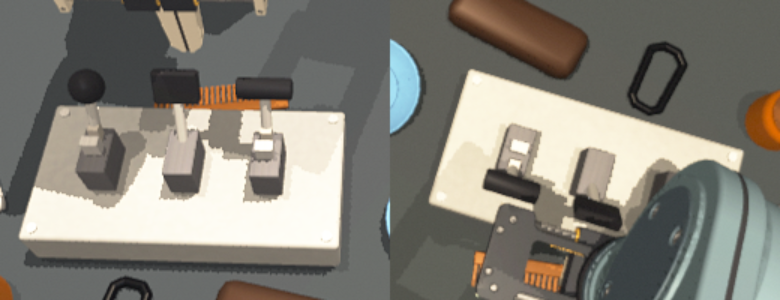

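The fingers are behind the paddle and in line with it: finger tips at about (185,40) and paddle at (175,85) in the left view. I'll push along the throw direction now.

>>> apply_moves:
  translation:
    - [12, -3, 0]
    - [24, -7, 0]
    - [36, -10, 0]
    - [46, -13, 0]
    - [56, -16, 0]
    - [66, -19, 0]
    - [76, -22, 0]
    - [86, -25, 0]
  delta_rot:
    - [0, 0, 0]
    - [0, 0, 0]
    - [0, 0, 0]
    - [0, 0, 0]
    - [0, 0, 0]
    - [0, 0, 0]
    - [0, 0, 0]
    - [0, 0, 0]
  gripper: [1, 1, 1, 1, 1, 1, 1, 1]

```text
time: 3.82
tool_pos: [0.5095, -0.123, 0.1246]
ee_rot: [180.0, -0.0, 164.0]
contact_force: [-1.5, 0.6, 1.1]
gripper_width: 0.0008
```

>>> apply_moves:
  translation:
    - [8, -2, 0]
    - [15, -4, 0]
    - [20, -6, 0]
    - [23, -7, 0]
    - [23, -7, 0]
  delta_rot:
    - [0, 0, 0]
    - [0, 0, 0]
    - [0, 0, 0]
    - [0, 0, 0]
    - [0, 0, 0]
  gripper: [1, 1, 1, 1, 1]

```text
time: 4.45
tool_pos: [0.5321, -0.1299, 0.1246]
ee_rot: [180.0, 0.0, 164.0]
contact_force: [-1.7, -0.1, -1.0]
gripper_width: 0.0006
```

Run:
```python
from cell import r
import cv2
f=r.grab_frame("scene")["frame"][150:350,90:350]
cv2.imwrite("pics/a2.png",cv2.resize(f,None,fx=2.5,fy=2.5)[:,:,::-1]); print(r.state()["tool_pos"],r.state()["contact_force"])
```

```text
[ 0.53206355 -0.12989462  0.12473659] [-1.31598993  1.04568993 -1.55741903]
```

View pics/a2.png

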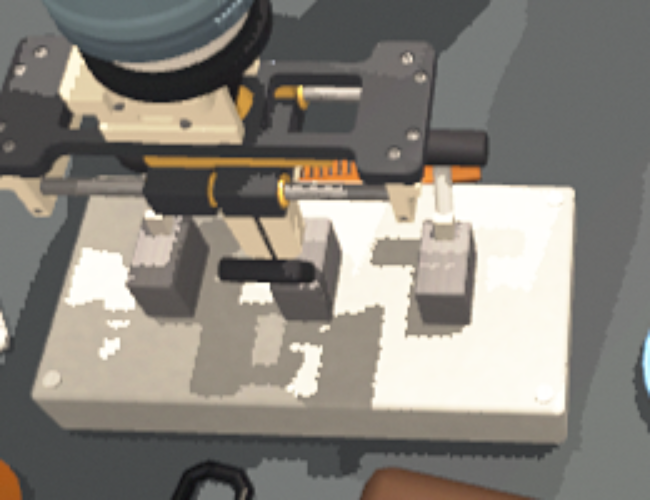

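The paddle leans away from the robot at (268,270) and the lock tabs look sunk. The force shows no end stop yet, so I'll nudge on.

>>> apply_moves:
  translation:
    - [2, -0.5, 0]
    - [3, -1, 0]
    - [4, -1, 0]
    - [4, -1, 0]
  delta_rot:
    - [0, 0, 0]
    - [0, 0, 0]
    - [0, 0, 0]
    - [0, 0, 0]
  gripper: [1, 1, 1, 1]

```text
time: 5.0
tool_pos: [0.5344, -0.1305, 0.1244]
ee_rot: [-180.0, -0.2, 164.0]
contact_force: [-6.7, 0.1, 0.7]
gripper_width: -0.0
```

>>> apply_moves:
  translation:
    - [1, 0, 0]
    - [2, -0.5, 0]
    - [3, -1, 0]
    - [3, -1, 0]
  delta_rot:
    - [0, 0, 0]
    - [0, 0, 0]
    - [0, 0, 0]
    - [0, 0, 0]
  gripper: [1, 1, 1, 1]

```text
time: 5.5
tool_pos: [0.5348, -0.1306, 0.1242]
ee_rot: [-180.0, -0.5, 164.0]
contact_force: [-14.3, 1.7, 5.1]
gripper_width: 0.0004
```

The TCP stopped at x 0.535 while the force rose to 14 N, so this is the end stop. I'll retreat the same way, then shift 80 mm to the right (-y).

>>> apply_moves:
  translation:
    - [-10, 3, 0]
    - [-28, 8, 0]
    - [-46, 13, 0]
    - [-64, 18, 0]
    - [-82, 24, 0]
    - [-100, 29, 0]
    - [-114, 33, 0]
    - [-114, 33, 0]
  delta_rot:
    - [0, 0, 0]
    - [0, 0, 0]
    - [0, 0, 0]
    - [0, 0, 0]
    - [0, 0, 0]
    - [0, 0, 0]
    - [0, 0, 0]
    - [0, 0, 0]
  gripper: [1, 1, 1, 1, 1, 1, 1, 1]

```text
time: 6.5
tool_pos: [0.4248, -0.0989, 0.1251]
ee_rot: [-180.0, 0.1, 164.0]
contact_force: [0.5, -0.3, 0.9]
gripper_width: 0.0
```

>>> apply_moves:
  translation:
    - [-5, -19, 0]
    - [-11, -38, 0]
    - [-17, -58, 0]
    - [-22, -77, 0]
    - [-22, -77, 0]
  delta_rot:
    - [0, 0, 0]
    - [0, 0, 0]
    - [0, 0, 0]
    - [0, 0, 0]
    - [0, 0, 0]
  gripper: [1, 1, 1, 1, 1]

```text
time: 7.12
tool_pos: [0.4037, -0.1774, 0.1249]
ee_rot: [-180.0, 0.1, 163.8]
contact_force: [0.4, 0.2, 1.1]
gripper_width: 0.0003
```

Run:
```python
from cell import r
import cv2
o=[]
for n in ["scene","top"]:
    f=r.grab_frame(n)["frame"]; o.append(f[150:350,90:350] if n=="scene" else f[150:350,300:560])
cv2.imwrite("pics/a3.png",cv2.resize(cv2.hconcat(o),None,fx=1.5,fy=1.5)[:,:,::-1]); print(r.state()["tool_pos"],r.state()["contact_force"])
```

```text
[ 0.40336341 -0.17584826  0.12470269] [ 0.5885621  -0.92659366 -0.3006208 ]
```

View pics/a3.png

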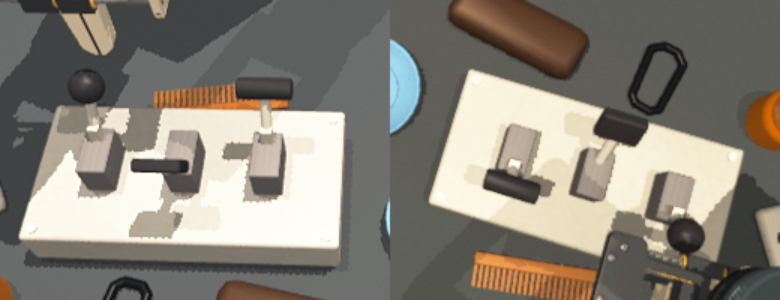

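The middle lever is fully over, with its paddle at (160,165) in the left view. Both tabs are down, the crossbar lever is untouched, and the fingers are behind the ball at (86,86). Next is the ball lever.

>>> apply_moves:
  translation:
    - [12, -3, 0]
    - [24, -7, 0]
    - [36, -10, 0]
    - [46, -13, 0]
    - [56, -16, 0]
    - [66, -19, 0]
    - [76, -22, 0]
    - [86, -25, 0]
  delta_rot:
    - [0, 0, 0]
    - [0, 0, 0]
    - [0, 0, 0]
    - [0, 0, 0]
    - [0, 0, 0]
    - [0, 0, 0]
    - [0, 0, 0]
    - [0, 0, 0]
  gripper: [1, 1, 1, 1, 1, 1, 1, 1]

```text
time: 8.22
tool_pos: [0.4897, -0.201, 0.1246]
ee_rot: [180.0, 0.0, 164.0]
contact_force: [-1.9, 1.6, 0.1]
gripper_width: 0.0006
```

>>> apply_moves:
  translation:
    - [7, -2, 0]
    - [13, -4, 0]
    - [17, -5, 0]
    - [20, -6, 0]
    - [20, -6, 0]
  delta_rot:
    - [0, 0, 0]
    - [0, 0, 0]
    - [0, 0, 0]
    - [0, 0, 0]
    - [0, 0, 0]
  gripper: [1, 1, 1, 1, 1]

```text
time: 8.85
tool_pos: [0.5087, -0.2067, 0.1245]
ee_rot: [180.0, -0.0, 164.0]
contact_force: [-2.2, 1.1, -1.6]
gripper_width: -0.0001
```

>>> apply_moves:
  translation:
    - [2, -0.5, 0]
    - [3, -1, 0]
    - [4, -1, 0]
    - [4, -1, 0]
  delta_rot:
    - [0, 0, 0]
    - [0, 0, 0]
    - [0, 0, 0]
    - [0, 0, 0]
  gripper: [1, 1, 1, 1]

```text
time: 9.35
tool_pos: [0.5092, -0.2067, 0.1243]
ee_rot: [180.0, -0.4, 164.0]
contact_force: [-13.0, 2.9, 3.6]
gripper_width: 0.0007
```

The TCP stopped while the force rose to 13 N, so this is the end stop too. Retreating.

>>> apply_moves:
  translation:
    - [-10, 3, 0]
    - [-28, 8, 0]
    - [-46, 13, 0]
    - [-64, 18, 0]
    - [-82, 24, 0]
    - [-100, 29, 0]
    - [-118, 34, 0]
    - [-118, 34, 0]
  delta_rot:
    - [0, 0, 0]
    - [0, 0, 0]
    - [0, 0, 0]
    - [0, 0, 0]
    - [0, 0, 0]
    - [0, 0, 0]
    - [0, 0, 0]
    - [0, 0, 0]
  gripper: [1, 1, 1, 1, 1, 1, 1, 1]

```text
time: 10.35
tool_pos: [0.395, -0.174, 0.1254]
ee_rot: [-180.0, 0.2, 163.9]
contact_force: [1.0, -0.3, -0.0]
gripper_width: 0.0008
```

>>> apply_moves:
  translation:
    - [-10, 3, 20]
    - [-20, 6, 50]
    - [-30, 9, 80]
    - [-30, 9, 100]
    - [-30, 9, 100]
  delta_rot:
    - [0, 0, 0]
    - [0, 0, 0]
    - [0, 0, 0]
    - [0, 0, 0]
    - [0, 0, 0]
  gripper: [1, 1, 1, 1, 1]

```text
time: 10.98
tool_pos: [0.3668, -0.1662, 0.2265]
ee_rot: [-179.9, 0.3, 164.0]
contact_force: [-0.6, 0.8, 0.1]
gripper_width: 0.0002
```

Run:
```python
from cell import r
import cv2,numpy as np
from h import ray
o=[]
for n in ["scene","top"]:
    F=r.grab_frame(n);f=F["frame"]; o.append(f[150:350,90:350] if n=="scene" else f[150:350,300:560]); np.savez(f"pics/{n}4.npz",**F)
cv2.imwrite("pics/a4.png",cv2.resize(cv2.hconcat(o),None,fx=1.5,fy=1.5)[:,:,::-1]); print(r.state()["tool_pos"],r.state()["contact_force"])
```

```text
[ 0.3653978  -0.16507659  0.22439387] [-0.86565908  0.21865431  0.38981856]
```

View pics/a4.png

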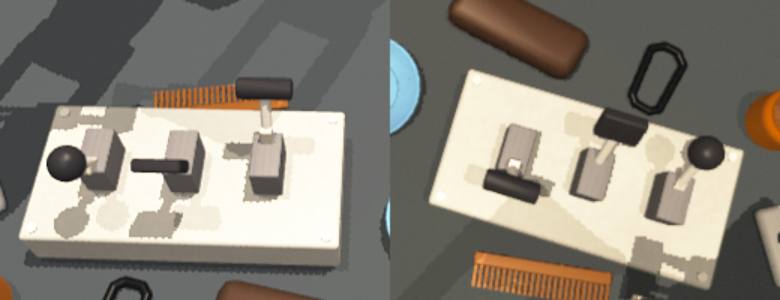

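Run:
```python
from h import *
t=dict(np.load("pics/top4.npz"));s=dict(np.load("pics/scene4.npz"))
u=np.array([.961,-.276])
for n,a,b,s0 in (("ball",(510.7,252),(134,258.5),(.4568,-.1925)),("pad",(453.5,234.5),(196.5,261),(.4755,-.1140))):
    X=tri(t,a,s,b); print(n,X,(X[:2]-s0)@u)
```

```text
ball [ 0.53137191 -0.21435134  0.13455304] 0.07769457505353841
pad [ 0.55457357 -0.13753591  0.13345166] 0.08248561190341215
```

```bash
python3 -c "
from cell import r
print(r.close_job())"
```

```text
the job is handed in; nothing more can be done
None
```

I threw the middle paddle lever fully over first, which sank both lock tabs, and then threw the ball-headed lever fully over. I pushed each with the closed fingers until it met its end stop, at about 14 N for the paddle and 13 N for the ball. I never touched the crossbar lever.

**Last checks:** Two-view triangulation gave about 82 mm of travel for the paddle and 78 mm for the ball. The ball ended about 41 mm past its hinge, which matches a full throw to within the 2 mm calibration. In the final pictures the crossbar lever was still in its starting position. I handed the job in at about 11 s with the arm clear of everything, and no check failed or disagreed.

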